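# Turn the tall beaker over onto the hotplate

## Robot

A 6-joint arm with a two-finger parallel gripper is mounted at the origin on the work surface. World frame = base frame: x ahead of the robot, y to its left, z up, the work surface at z = 0. Lengths are in m, angles in rad, forces in N, time in s.
With the tool pointing down it reaches from about 0.35 to 0.95 m from the base axis. Payload 17.4 kg.
Tool frame: the origin (TCP) lies between the finger pads; the fingertips stand 14 mm ahead of it and the grasp point (between the pads) lies 5 mm behind it; z points along the fingers, y is the line along which they close (so a half turn about z gives the same grasp; the last joint's range is limited). The gripper opens to 93 mm and grips with 3 to 60 N. Pads are 15 mm wide; open, the fingers measure 128 mm over their backs; the gripper's body (75 mm by 188 mm) begins 65 mm behind the grasp point.
Start: joints at [1.11, 0.116, 1.442, -0, 1.584, -0.038], TCP at [0.277, 0.616, 0.233] pointing down, gripper open.
Joint ranges: [-2.83, 2.83], [-0.83, 2.19], [0.07, 2.5], [-1.14, 4.28], [0.01, 3], [-2.97, 2.97]. Speed limits (rad/s): [1.89, 1.89, 2.22, 3.14, 3.14, 3.14].

## Interface

Orientations are given as a rotation vector (axis times angle).
In Python, from station import robot gives the robot as it stands. The module is installed in compiled form; this text tells all that it offers.
- The arm moves only by the tool drive_tool, never from a script. Its argument "commands" is one flat list of numbers, 6 for each row, row after row: the shift along the world's x, y, z as a fraction of full scale, then the turn, a rotation vector about the world's x, y, z as a fraction of full scale. In form: [tx, ty, tz, rx, ry, rz, tx, ty, tz, rx, ry, rz, ...]. A call has 1 to 12 rows; each row is the pose to reach, as a shift and turn from the pose commanded when the call began; what a row does not reach only later rows make up. Full scale, the value 1, is 80 mm for a shift and 45 degrees for a turn. A row lasts 1/10 s, in which the tool goes at most 50 mm and 8.59 degrees, less where a joint would pass 70% of its speed; a pose out of reach is approached as far as the arm can. A call with a number of a shift or a turn outside -1 to 1 is refused whole. A call with a gripper value outside its range is refused whole. "fingers" is the opening, from 0 (shut) to 1 (fully open), set as the call begins (left out, the last holds). The fingers move at their own pace and stop on an object; the grip force is fixed at half the most. Time passes only in rows, so rows that repeat a pose let the fingers close. It gives the time, the measured TCP pose, the force, the opening and the grip force at its end, in the units of the state.
- robot.observe(): the state, without advancing time (a new reading comes with each control period).
- robot.capture(name): name is "scene" or "top" or "wrist"; returns a dict with "image" (480x640x3 uint8, red, green, blue), "vfov" (degrees; the focal length in pixels is half the picture's height over the tangent of half this angle, whatever the lens; pixels are square), "cx", "cy" (the principal point, pixels), "rvec" (rotation vector, rad) and "tvec" (3), from world to camera coordinates, as OpenCV has them. Camera axes: x right, y down, z forward; pixel columns grow to the right and rows downward; lengths in m; the calibration is good to about 2 mm. A picture is of the moment at which its call begins. There is no depth.
- robot.sign_off(): hands the job in; it is judged then, once.
The state is a dict: "time_s": time; "joints": joint angles; "qd": joint speeds; "joint_efforts": joint torques, N m; "eef_pos": TCP position; "orientation": TCP orientation; "ft_force": force on the tool from outside, world axes, zero at the start; "wrist_torque": the same for the moment, N m; "width": finger opening in m; "grip_force": force on a finger pad.
Only numpy, scipy, OpenCV 4.12 (cv2) and the standard library are available. Lean on these libraries where they do the work, as an engineer would, in place of code of your own. Each camera call takes 0.05 s, during which the arm holds its last target. There are 200 camera calls.

## Task

Take the tall beaker that is draining upside down on the steel stand, turn it over, and set it down mouth up in the middle of the hotplate's round plate, holding it until it is down on the plate rather than dropping it. Leave the low beaker standing upside down where it is.

Things in the scene. Friction and masses are not known exactly. Their poses are not given: they have to be found in the camera images.
- beaker_tall: The tall, narrow white plastic lab beaker: straight, round, 56 mm outside diameter, 110 mm tall, wall 3 mm, about 80 g. It starts upside down (mouth down) on the draining stand. The origin is the centre of its mouth (rim plane); its z axis points from the mouth to the closed bottom, so z points up at the start and must point down at the end. A tiny pouring lip at the rim lies on its x axis (look only).
- beaker_low: The low, wide white plastic beaker, 80 mm diameter, 60 mm tall, upside down on the same stand about 160 mm nearer the robot or farther from it than the tall one; to be left alone. Origin and axes as for the tall beaker.
- hotplate_top (a point): Centre of the top face of the hotplate's flat round steel plate (140 mm diameter, cold). The face is 100 mm above the bench; the grey housing under it is 180 x 180 mm, its top 16 mm below the plate's face. Fixed to the bench; z points up, -x towards its two knobs, which stick out 14 mm.
- stand: Fixed steel draining stand: a flat slotted shelf 270 mm long (x, roughly away from the robot) by 150 mm wide (y), top face 100 mm above the bench. The beakers stand on it one behind the other along x, open to both sides. Origin: centre of its footprint at bench height, z up. Between stand and hotplate lie only things under 30 mm tall; taller glassware stands along the far edge.
There are look-alikes about, which are no part of the job. What is shaped like the beaker_tall but black or green is not meant.

How it is judged:
On the way:
1. the tall beaker, mouth up and still held, has been lowered onto the middle of the hotplate's plate (its bottom within 12 mm of the plate) (angle between beaker_tall's own z axis and vertical above 2.88 rad and horizontal distance between beaker_tall and hotplate_top below 0.03 m and z of beaker_tall in the frame of hotplate_top below 0.122 m and contact force between beaker_tall and the fingers above 0.3 N), for 0.05 s.
At the end, for the whole second after the job is handed in: The tall beaker stands at rest mouth up (within 10 degrees) on the hotplate's plate, its axis within 25 mm of the plate's centre; the low beaker still stands upside down within 20 mm of where it was (angle between beaker_tall's own z axis and vertical above 2.967 rad and horizontal distance between beaker_tall and hotplate_top below 0.025 m and z of beaker_tall in the frame of hotplate_top between 0.105 and 0.115 m and linear speed of beaker_tall below 0.02 m/s and distance of beaker_low from where it was at the start of the episode below 0.02 m and angle between beaker_low's own z axis and vertical below 0.17 rad); the robot touches nothing.
It fails at once if the low beaker is pushed more than 20 mm, lifted or tipped over (distance of beaker_low from where it was at the start of the episode above 0.02 m or angle between beaker_low's own z axis and vertical above 0.3 rad).
It also fails if it takes over 43 s, if anything falls off the work surface, if the arm or the gripper's body presses on something with over 40 N, if the wrist force passes 120 N, or if a joint passes its speed limit or range.

## Working session

There is one attempt and no reset: what is moved stays moved. The work goes in short steps, Python scripts to look and compute and a tool call to move; the robot and the scene stay as the last step left them, time stands still between calls to the robot, and variables do not carry over. Pictures are saved under pics/ and viewed, at most 10 in all, crops included, and the job is handed in when it is done.

Besides the shell and the picture viewer there is one more tool, called after "Request:" by a JSON object that holds its "method" and its "body", one argument or row to a line. drive_tool: Moves the arm, as the interface text tells. Shift numbers are shares of 80 mm and turn numbers shares of 45 degrees, none past 1 either way. Its arguments: {"type":"object","properties":{"commands":{"type":"array","items":{"type":"number"}},"fingers":{"type":"number"}},"required":["commands"]}

```bash
mkdir -p pics; cat > h.py <<'E'
import numpy as np,cv2
from station import robot
def cap(n,f=None):
    c=robot.capture(n)
    if f: cv2.imwrite('pics/'+f,c['image'][:,:,::-1])
    h=c['image'].shape[0]; c['f']=h/2/np.tan(np.radians(c['vfov'])/2)
    c['R']=cv2.Rodrigues(np.array(c['rvec'],float))[0]; c['t']=np.array(c['tvec'],float).reshape(3)
    return c
def ray(c,u,v):
    d=c['R'].T@np.array([(u-c['cx'])/c['f'],(v-c['cy'])/c['f'],1]); return -c['R'].T@c['t'],d
def onz(c,u,v,z):
    o,d=ray(c,u,v); return o+d*(z-o[2])/d[2]
def proj(c,p):
    q=c['R']@np.array(p,float)+c['t']; return q[:2]/q[2]*c['f']+[c['cx'],c['cy']]
E
python3 - <<'E'
from h import *
import pickle
for n in('scene','top','wrist'):
    c=cap(n,n+'0.png'); pickle.dump(c,open(n+'.pkl','wb')); print(n,-c['R'].T@c['t'],c['R'][2],c['f'])
s=robot.observe();print(s)
E
```

```text
scene [1.46858853 0.10054598 0.97212639] [-0.70516718 -0.13132784 -0.69677274] 572.0203669109204
top [ 0.37850172 -0.07215585  1.3104282 ] [ 0.17731805  0.01191343 -0.98408149] 619.571913422102
wrist [0.21106994 0.64519885 0.38380156] [ 0.24228195 -0.11102123 -0.96383284] 343.77985842419565
{'time_s': 0.15, 'joints': array([ 1.11019324e+00,  1.16370513e-01,  1.44207268e+00,  1.50253775e-05,
        1.58397260e+00, -3.77995117e-02]), 'qd': array([-0.0010344 , -0.001776  , -0.0024767 ,  0.00075353, -0.00173219,
       -0.00126964]), 'joint_efforts': array([ 7.55450401e-04, -7.21764779e+01, -6.22945833e+01,  7.77988695e-02,
        2.25034682e-02, -3.50303765e-05]), 'eef_pos': array([0.27691469, 0.61544966, 0.23210262]), 'orientation': array([-6.59156540e-01, -3.07144079e+00,  1.24714497e-03]), 'ft_force': array([0.01258361, 0.194538  , 0.03868811]), 'wrist_torque': array([ 0.03515504,  0.03361192, -0.05339836]), 'grip_force': 0.0, 'width': 0.09275198309883756}
```

View pics/scene0.png

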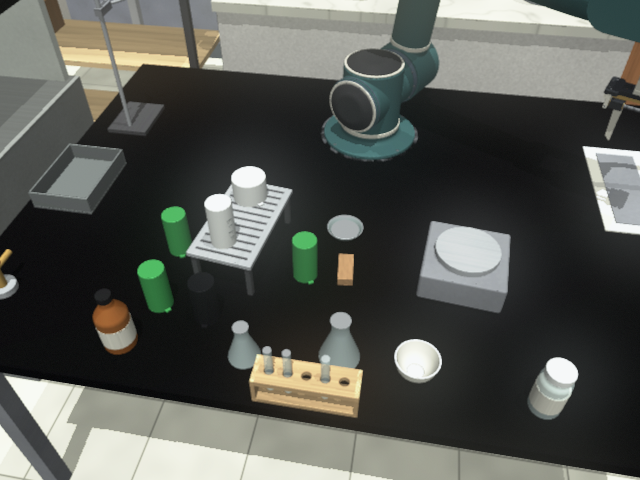

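View pics/top0.png

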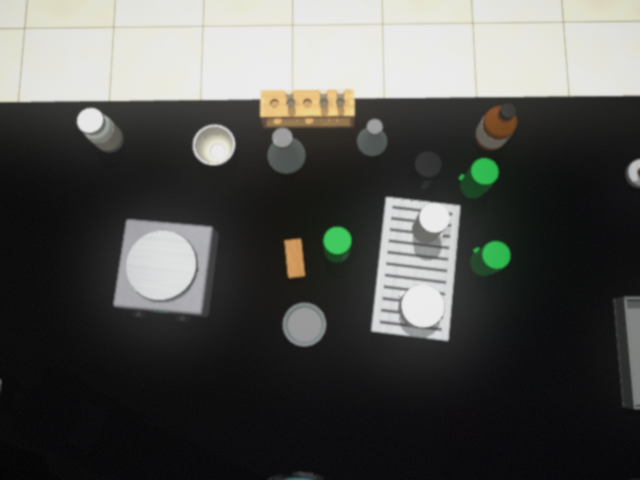

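Scene view: the tall white beaker is on the stand at (220,222), with the low white one at (249,187) behind it. Candidates and look-alikes:
- **White tall:** scene (220,222), top (434,217).
- **Green:** scene (177,232), (157,287) and (305,258).
- **Black:** scene (203,300).
- **Other white items:** bowl (417,362) and jar (553,388).

I choose the white one on the stand. The hotplate is at scene (468,250), top (161,265).

```bash
python3 - <<'E'
from h import *
import pickle
T=pickle.load(open('top.pkl','rb'));S=pickle.load(open('scene.pkl','rb'))
im=T['image'];hsv=cv2.cvtColor(im,cv2.COLOR_RGB2HSV)
def fit(c,mask,z,name):
    n,l,st,ce=cv2.connectedComponentsWithStats(mask.astype(np.uint8))
    for i in range(1,n):
        if st[i,4]>200:
            k,_=cv2.findContours((l==i).astype(np.uint8),0,1)
            h=cv2.convexHull(max(k,key=len))[:,0]
            P=np.array([onz(c,u,v,z)[:2] for u,v in h],np.float32)
            (x,y),r=cv2.minEnclosingCircle(P); print(name,ce[i].round(),st[i],'xy',round(x,4),round(y,4),'r',round(r,4))
def box(m,x0,x1,y0,y1):
    o=np.zeros_like(m);o[y0:y1,x0:x1]=m[y0:y1,x0:x1];return o
g=im.min(2)
print(g[217,420:452],g[305,395:450:3],g[265,110:220:5])
for t in(215,235,245):
    fit(T,box(g>t,405,460,195,250),.21,'tall%d'%t)
    fit(T,box(g>t,390,455,275,340),.16,'low%d'%t)
for t in (190,200,210): fit(T,box(g>t,110,215,220,315),.1,'hp%d'%t)
gm=(hsv[...,0]>45)&(hsv[...,0]<75)&(hsv[...,1]>150)&(hsv[...,2]>170)
fit(T,gm,.11,'green')
for u,v in((386,197),(461,205),(449,341),(371,331)): print('stand',onz(T,u,v,.1))
for u,v in((434,228),(128,314),(126,220),(217,228),(208,318)): print(onz(T,u,v,.084))
cr=np.hstack([cv2.resize(im[180:350,365:525],None,fx=2.5,fy=2.5),cv2.resize(S['image'][160:330,140:300],None,fx=2.5,fy=2.5)])[:, :800]
cv2.imwrite('pics/crop.png',cr[:,:,::-1])
E
```

```text
[223 233 235 235 235 235 235 235 235 235 235 235 235 235 235 235 235 235
 235 235 235 234 235 235 235 235 234 233 230 222 215 211] [219 172 174 235 235 236 235 235 235 235 235 235 235 235 235 235 222 215
 211] [ 37  42 144 176 207 209 213 216 219 220 221 222 223 223 224 223 222 182
 174 164  66  46]
tall215 [435. 217.] [420 204  31  28 673] xy 0.6262 -0.2602 r 0.0304
low215 [421. 302.] [ 390  279   55   47 1586] xy 0.4823 -0.2245 r 0.0575
low235 [417. 296.] [405 286  27  22 217] xy 0.4834 -0.229 r 0.0265
hp190 [160. 264.] [ 126  230   69   69 3702] xy 0.5574 0.2695 r 0.0689
hp200 [161. 264.] [ 127  231   68   68 3612] xy 0.5571 0.2685 r 0.0682
hp210 [162. 264.] [ 129  232   66   66 3305] xy 0.557 0.2682 r 0.0665
green [484. 171.] [472 159  25  24 468] xy 0.7396 -0.3769 r 0.025
green [337. 240.] [324 228  26  25 523] xy 0.6009 -0.0808 r 0.0258
green [496. 255.] [483 242  26  26 501] xy 0.5698 -0.3909 r 0.025
stand [ 0.68984209 -0.18010801  0.1       ]
stand [ 0.67203579 -0.32966304  0.1       ]
stand [ 0.40328326 -0.29475044  0.1       ]
stand [ 0.42324293 -0.145058    0.1       ]
[ 0.62876561 -0.27669861  0.084     ]
[0.46000071 0.33385576 0.084     ]
[0.65042873 0.34769673 0.084     ]
[0.63231654 0.16174638 0.084     ]
[0.45114734 0.17490448 0.084     ]
```

View pics/crop.png

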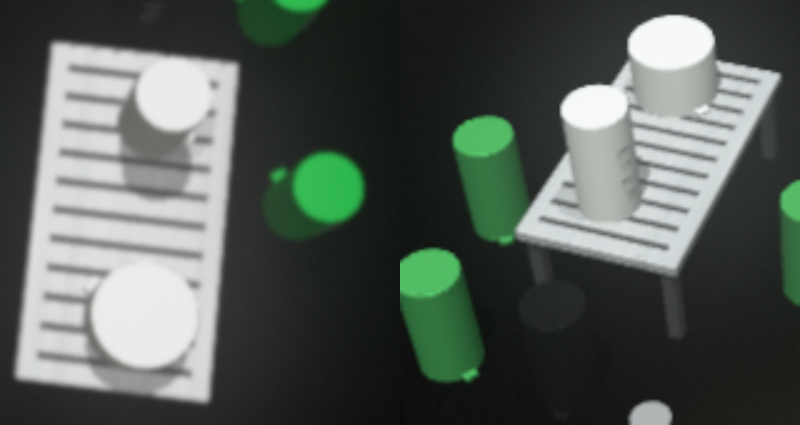

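The crop confirms it: the tall white beaker is at (173,95) left and (598,105) right, and the low one is behind it. The measured radii agree with the given sizes. I'll raise the arm and make a small roll to learn which side the wrist can turn to.

Request:
{"method": "drive_tool", "body": {
  "commands": [0,0,0.5,0.18,0.4,0,0,0,1,0.18,0.4,0,0,0,1,0.18,0.4,0,0,0,1,0.18,0.4,0]
}}

```text
time_s: 0.55
eef_pos: [0.2783, 0.6151, 0.3127]
orientation: [-0.591, -2.74, -0.103]
ft_force: [0.1, -0.3, -0.6]
width: 0.0928
grip_force: 0.0
```

```bash
python3 - <<'E'
from h import *
s=robot.observe();print(s['joints'],s['eef_pos'],s['orientation'],s['time_s'])
E
```

```text
[ 0.96498138  0.12232894  1.33366539  0.3442849   1.7396916  -0.13178705] [0.27834913 0.6150971  0.31269174] [-0.59087816 -2.73954921 -0.10320406] 0.55
```

q4 went up with that roll, so the tool can lie horizontal pointing towards +y. I'll therefore approach from the stand's -y side and flip about the tool axis.

```bash
cat >> h.py <<'E'
from scipy.spatial.transform import Rotation as Ro
def todo(p,az,flip=False,s=None):
    s=s or robot.observe(); a=np.radians(az); z=np.array([np.cos(a),np.sin(a),0]); y=np.array([np.sin(a),-np.cos(a),0])
    x=np.cross(y,z)
    if flip: x,y=-x,-y
    R=Ro.from_matrix(np.array([x,y,z]).T); R0=Ro.from_rotvec(s['orientation'])
    print('t',s['time_s'],'q',s['joints'].round(2),'p',s['eef_pos'].round(4)); print('shift',((np.array(p)-s['eef_pos'])/.08).round(3),'turn',((R*R0.inv()).as_rotvec()/(np.pi/4)).round(3))
E
python3 - <<'E'
from h import *
import pickle
T=pickle.load(open('top.pkl','rb'));S=pickle.load(open('scene.pkl','rb'))
print(onz(T,434.3,217.5,.21),onz(S,218.8,202.8,.21),onz(T,422,305.5,.16), onz(S,140+271/2.5,160+43/2.5,.16), onz(S,468,250,.1))
todo([.62,-.37,.30],82.5)
E
```

```text
[ 0.62248471 -0.25693608  0.21      ] [ 0.62596255 -0.2521746   0.21      ] [ 0.46719167 -0.23654774  0.16      ] [ 0.47221118 -0.23476444  0.16      ] [0.5630333  0.26886281 0.1       ]
t 0.55 q [ 0.96  0.12  1.33  0.34  1.74 -0.13] p [0.2783 0.6151 0.3127]
shift [  4.271 -12.314  -0.159] turn [ 1.45   0.807 -1.406]
```

Request:
{"method": "drive_tool", "body": {
  "commands": [0.6,-1,0.5,0,0,-0.3,0.6,-1,0.5,0,0,-0.3,0.6,-1,0.5,0,0,-0.3]
}}

```text
time_s: 0.85
eef_pos: [0.3266, 0.5328, 0.3551]
orientation: [-0.917, -2.662, -0.162]
ft_force: [-0.8, 0.2, 0.3]
width: 0.0928
grip_force: 0.0
```

Request:
{"method": "drive_tool", "body": {
  "commands": [0.6,-1,0.3,0,0,-0.3,0.6,-1,0.3,0,0,-0.3,0.6,-1,0.3,0,0,-0.3]
}}

```text
time_s: 1.15
eef_pos: [0.3744, 0.4529, 0.3776]
orientation: [-1.228, -2.546, -0.214]
ft_force: [0.3, 0.1, 0.8]
width: 0.0931
grip_force: 0.0
```

Request:
{"method": "drive_tool", "body": {
  "commands": [0.6,-1,0,0,0,-0.3,0.6,-1,0,0,0,-0.3,0.6,-1,0,0,0,-0.3]
}}

```text
time_s: 1.45
eef_pos: [0.4222, 0.3733, 0.3756]
orientation: [-1.526, -2.396, -0.263]
ft_force: [0.3, 0.6, -0.7]
width: 0.0931
grip_force: 0.0
```

Request:
{"method": "drive_tool", "body": {
  "commands": [0.6,-1,0,0,0,-0.3,0.6,-1,0,0,0,-0.3,0.6,-1,0,0,0,-0.3]
}}

```text
time_s: 1.75
eef_pos: [0.4702, 0.2936, 0.3754]
orientation: [-1.808, -2.215, -0.312]
ft_force: [-0.5, 0.6, -0.1]
width: 0.0927
grip_force: 0.0
```

```bash
python3 - <<'E'
from h import *
todo([.62,-.37,.30],82.5)
E
```

```text
t 1.75 q [ 0.34 -0.21  1.55  0.34  1.74  0.2 ] p [0.4702 0.2936 0.3754]
shift [ 1.872 -8.295 -0.942] turn [ 1.569  0.054 -0.369]
```

Request:
{"method": "drive_tool", "body": {
  "commands": [0.3,-1,0,0.4,0,-0.1,0.3,-1,0,0.4,0,-0.1,0.3,-1,0,0.4,0,-0.1]
}}

```text
time_s: 2.05
eef_pos: [0.4935, 0.2143, 0.3751]
orientation: [-1.717, -1.965, -0.641]
ft_force: [-0.0, 0.6, -0.7]
width: 0.0929
grip_force: 0.0
```

Request:
{"method": "drive_tool", "body": {
  "commands": [0.3,-1,0,0.4,0,-0.1,0.3,-1,0,0.4,0,-0.1,0.3,-1,0,0.4,0,-0.1]
}}

```text
time_s: 2.35
eef_pos: [0.5182, 0.1322, 0.3737]
orientation: [-1.606, -1.69, -0.924]
ft_force: [0.6, 0.5, 0.0]
width: 0.0928
grip_force: 0.0
```

Request:
{"method": "drive_tool", "body": {
  "commands": [0.3,-1,0,0.4,0,-0.1,0.3,-1,0,0.4,0,-0.1,0.3,-1,0,0.4,0,-0.1]
}}

```text
time_s: 2.65
eef_pos: [0.542, 0.0535, 0.3726]
orientation: [-1.466, -1.405, -1.163]
ft_force: [0.0, 0.3, 0.3]
width: 0.0933
grip_force: 0.0
```

Request:
{"method": "drive_tool", "body": {
  "commands": [0.3,-1,0,0.3,0,-0.1,0.3,-1,0,0.3,0,-0.1,0.3,-1,0,0.3,0,-0.1]
}}

```text
time_s: 2.95
eef_pos: [0.566, -0.0255, 0.3733]
orientation: [-1.365, -1.178, -1.328]
ft_force: [0.7, 0.1, -0.4]
width: 0.093
grip_force: 0.0
```

```bash
python3 - <<'E'
from h import *
todo([.62,-.37,.30],82.5)
E
```

```text
t 2.95 q [-0.58  0.03  1.76  1.43  1.96 -0.28] p [ 0.566  -0.0255  0.3733]
shift [ 0.675 -4.306 -0.916] turn [0.068 0.024 0.054]
```

Request:
{"method": "drive_tool", "body": {
  "commands": [0.15,-1,0,0.07,0.02,0.05,0.15,-1,0,0.07,0.02,0.05,0.15,-1,0,0.07,0.02,0.05]
}}

```text
time_s: 3.25
eef_pos: [0.5782, -0.105, 0.3756]
orientation: [-1.305, -1.152, -1.31]
ft_force: [-0.6, 0.5, -0.1]
width: 0.0932
grip_force: 0.0
```

Request:
{"method": "drive_tool", "body": {
  "commands": [0.15,-1,0,0,0,0,0.15,-1,0,0,0,0,0.15,-1,0,0,0,0]
}}

```text
time_s: 3.55
eef_pos: [0.5901, -0.1848, 0.3761]
orientation: [-1.305, -1.153, -1.31]
ft_force: [0.2, 0.8, -1.0]
width: 0.0931
grip_force: 0.0
```

Request:
{"method": "drive_tool", "body": {
  "commands": [0.15,-1,0,0,0,0,0.15,-1,0,0,0,0,0.15,-1,0,0,0,0]
}}

```text
time_s: 3.85
eef_pos: [0.6021, -0.2647, 0.376]
orientation: [-1.305, -1.152, -1.311]
ft_force: [-0.4, 0.1, -0.6]
width: 0.0932
grip_force: 0.0
```

Request:
{"method": "drive_tool", "body": {
  "commands": [0.1,-1,0,0,0,0,0.1,-1,0,0,0,0,0.1,-1,-0.5,0,0,0,0.1,-1,-0.9,0,0,0,0.1,-1,-0.9,0,0,0]
}}

```text
time_s: 4.35
eef_pos: [0.6098, -0.3418, 0.3005]
orientation: [-1.302, -1.146, -1.308]
ft_force: [0.1, 0.2, -0.7]
width: 0.0931
grip_force: 0.0
```

```bash
python3 - <<'E'
from h import *
todo([.612,-.36,.165],82.5)
a=cap('scene','s1.png');b=cap('wrist','w1.png')
cv2.imwrite('pics/sw.png',np.hstack([cv2.resize(a['image'][100:400,100:400],(400,400)),cv2.resize(b['image'],(400,300),interpolation=cv2.INTER_AREA)[:, :] if 0 else cv2.copyMakeBorder(cv2.resize(b['image'],(400,300)),0,100,0,0,0)])[:,:,::-1])
E
```

```text
t 4.35 q [-0.86  0.61  1.19  1.38  2.28 -0.3 ] p [ 0.6098 -0.3418  0.3005]
shift [ 0.027 -0.227 -1.693] turn [-0.001  0.004 -0.   ]
```

View pics/sw.png

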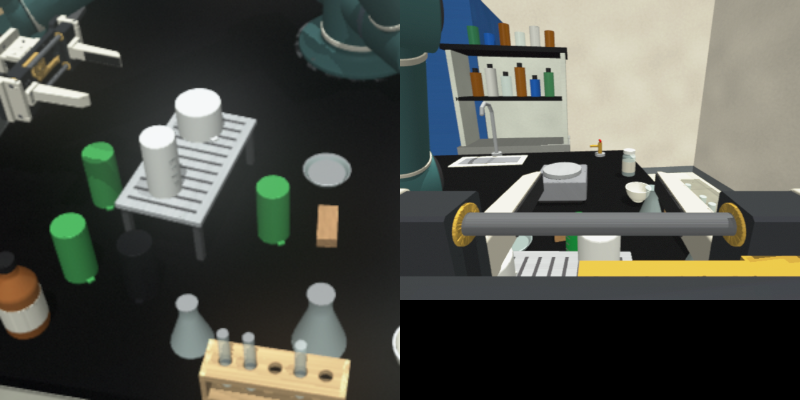

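The scene crop shows the gripper level at (50,70), beyond the green beaker at (100,175). The wrist view shows the white beaker at (600,245), between the fingers. I'll descend to z = 0.165 clear of the beaker.

Request:
{"method": "drive_tool", "body": {
  "commands": [0.03,-0.3,-0.5,0,0,0,0.03,-0.3,-0.9,0,0,0,0.03,-0.3,-0.9,0,0,0]
}}

```text
time_s: 4.75
eef_pos: [0.6117, -0.3676, 0.2308]
orientation: [-1.304, -1.148, -1.311]
ft_force: [-0.4, 0.6, -0.1]
width: 0.0932
grip_force: 0.0
```

Request:
{"method": "drive_tool", "body": {
  "commands": [0,0,-0.4,0,0,0,0,0,-0.78,0,0,0,0,0,-0.78,0,0,0,0,0,-0.78,0,0,0]
}}

```text
time_s: 5.15
eef_pos: [0.6119, -0.3682, 0.1733]
orientation: [-1.304, -1.155, -1.313]
ft_force: [-0.5, -0.5, 0.1]
width: 0.0928
grip_force: 0.0
```

```bash
python3 - <<'E'
from h import *
todo([.6247,-.25,.165],82.5)
b=cap('wrist','w2.png'); a=cap('scene','s2.png')
print(proj(b,[.624,-.255,.21]),proj(b,[.624,-.255,.15]))
cv2.imwrite('pics/sw2.png',np.hstack([cv2.resize(a['image'][100:340,120:360],(400,400)),cv2.copyMakeBorder(cv2.resize(b['image'],(400,300)),0,100,0,0,0)])[:,:,::-1])
E
```

```text
t 5.15 q [-0.88  0.76  1.17  1.25  2.26 -0.49] p [ 0.6119 -0.3682  0.1733]
shift [ 0.159  1.478 -0.104] turn [0.006 0.014 0.002]
[313.40486366 192.85311925] [312.77160036 265.86938593]
```

View pics/sw2.png

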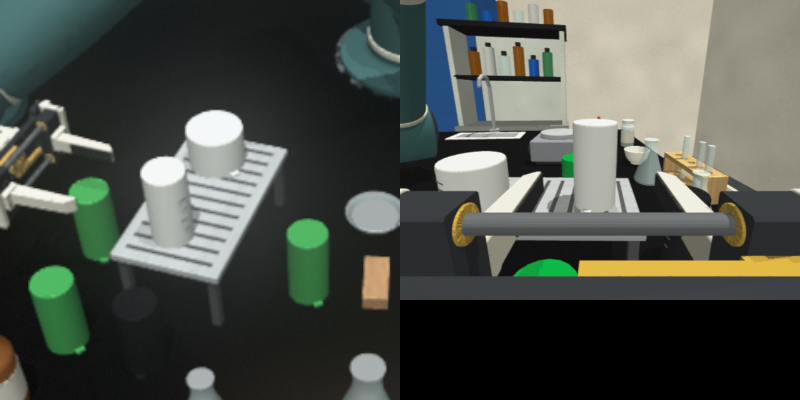

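In the wrist view the beaker axis is at column 312 of the full picture, and my position projects to 313, so they agree. I'll advance along the tool.

Request:
{"method": "drive_tool", "body": {
  "commands": [0.03,0.25,-0.05,0,0,0,0.05,0.5,-0.1,0,0.01,0,0.08,0.75,-0.1,0,0.01,0,0.08,0.75,-0.1,0,0.01,0]
}}

```text
time_s: 5.65
eef_pos: [0.6183, -0.3067, 0.1646]
orientation: [-1.307, -1.15, -1.306]
ft_force: [1.5, -0.9, 1.3]
width: 0.0932
grip_force: 0.0
```

Request:
{"method": "drive_tool", "body": {
  "commands": [0.03,0.25,0,0,0,0,0.05,0.5,0,0,0,0,0.08,0.73,0,0,0,0,0.08,0.73,0,0,0,0,0.08,0.73,0,0,0,0]
}}

```text
time_s: 6.15
eef_pos: [0.6243, -0.2506, 0.1637]
orientation: [-1.308, -1.148, -1.307]
ft_force: [-0.1, -0.4, 0.1]
width: 0.0933
grip_force: 0.0
```

```bash
python3 - <<'E'
from h import *
todo([.6247,-.25,.165],82.5)
b=cap('wrist','w3.png'); a=cap('scene','s3.png');c=cap('top','t3.png')
cv2.imwrite('pics/sw3.png',np.hstack([cv2.resize(a['image'][150:310,160:320],(400,400)),cv2.resize(c['image'][160:360,360:560],(400,400))])[:,:,::-1])
E
```

```text
t 6.15 q [-0.77  0.63  1.39  1.25  2.14 -0.55] p [ 0.6243 -0.2506  0.1637]
shift [0.004 0.008 0.016] turn [0.005 0.004 0.003]
```

View pics/sw3.png

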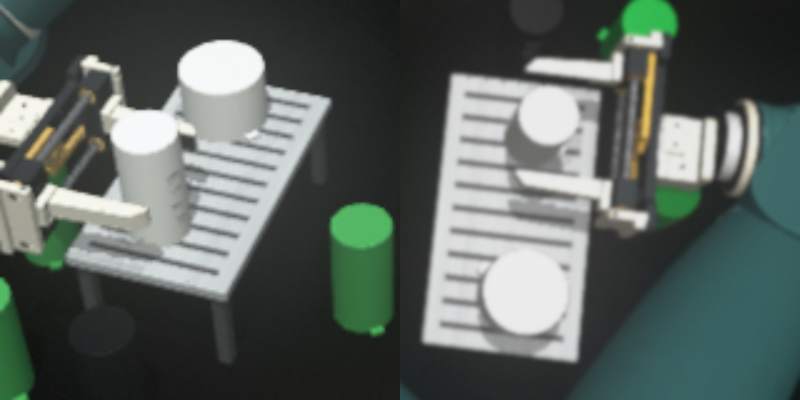

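The crops show the fingers straddling the tall beaker (scene (150,170), top (548,115)), with the low one untouched. I'll close the fingers and lift.

Request:
{"method": "drive_tool", "body": {
  "commands": [0,0,0,0,0,0,0,0,0,0,0,0,0,0,0,0,0,0,0,0,0,0,0,0,0,0,0,0,0,0,0,0,0,0,0,0,0,0,0,0,0,0,0,0,0,0,0,0],
  "fingers": 0
}}

```text
time_s: 7.1
eef_pos: [0.6242, -0.25, 0.1623]
orientation: [-1.308, -1.146, -1.306]
ft_force: [-0.5, -0.3, 0.3]
width: 0.0545
grip_force: 30.0
```

Request:
{"method": "drive_tool", "body": {
  "commands": [0,0,0.1,0,0,0,0,0,0.3,0,0,0,0,0,0.6,0,0,0,0,0,1,0,0,0,0,0,1,0,0,0]
}}

```text
time_s: 7.6
eef_pos: [0.6245, -0.2503, 0.2482]
orientation: [-1.308, -1.154, -1.309]
ft_force: [0.3, 0.0, -0.1]
width: 0.0545
grip_force: 30.0
```

Request:
{"method": "drive_tool", "body": {
  "commands": [0,0,0.4,0,0,0,0,0,0.9,0,0,0,0,0,1,0,0,0,0,0,1,0,0,0]
}}

```text
time_s: 8.0
eef_pos: [0.6241, -0.2499, 0.3244]
orientation: [-1.309, -1.15, -1.307]
ft_force: [0.5, -0.2, -1.5]
width: 0.0541
grip_force: 30.0
```

Request:
{"method": "drive_tool", "body": {
  "commands": [-0.2,0.4,0.3,0,0,0,-0.3,0.8,0.5,0,0,0,-0.3,1,0.5,0,0,0,-0.3,1,0.5,0,0,0]
}}

```text
time_s: 8.4
eef_pos: [0.6, -0.1684, 0.3615]
orientation: [-1.308, -1.147, -1.305]
ft_force: [-0.2, 0.4, -1.0]
width: 0.0546
grip_force: 30.0
```

```bash
python3 - <<'E'
from h import *
s=robot.observe();print(s['width'],s['grip_force'])
todo([.557,.2685,.30],72,True)
E
```

```text
0.05455235708753186 29.98932062939275
t 8.4 q [-0.71  0.3   1.49  1.42  2.14 -0.26] p [ 0.6    -0.1684  0.3615]
shift [-0.538  5.461 -0.769] turn [-0.885 -3.899  0.005]
```

Grasp held: width is 54.5 mm and grip 30 N. I'll turn the beaker over in +45° steps about the tool axis while carrying it towards the hotplate.

Request:
{"method": "drive_tool", "body": {
  "commands": [-0.05,0.3,0,0.13,0.99,0,-0.1,0.6,-0.1,0.13,0.99,0,-0.1,0.8,-0.2,0.13,0.99,0,-0.1,1,-0.2,0.13,0.99,0,-0.1,1,-0.2,0.13,0.99,0,-0.1,1,-0.2,0.13,0.99,0,-0.1,1,-0.2,0.13,0.99,0]
}}

```text
time_s: 9.1
eef_pos: [0.5926, -0.0907, 0.3447]
orientation: [-1.534, -0.521, -0.714]
ft_force: [0.3, -0.1, -0.6]
width: 0.0547
grip_force: 30.0
```

Request:
{"method": "drive_tool", "body": {
  "commands": [-0.05,0.3,0,0.13,0.99,0,-0.1,0.6,-0.1,0.13,0.99,0,-0.1,0.8,-0.1,0.13,0.99,0,-0.1,1,-0.1,0.13,0.99,0,-0.1,1,-0.1,0.13,0.99,0,-0.1,1,-0.1,0.13,0.99,0,-0.1,1,-0.1,0.13,0.99,0]
}}

```text
time_s: 9.8
eef_pos: [0.5845, -0.0104, 0.3374]
orientation: [-1.571, 0.098, -0.103]
ft_force: [-0.1, -0.1, -1.0]
width: 0.0543
grip_force: 30.0
```

```bash
python3 - <<'E'
from h import *
s=robot.observe();print(s['width'],s['grip_force'])
todo([.557,.2685,.30],72,True)
todo([.557,.2685,.30],82.5,True)
E
```

```text
0.05434356125762752 29.990177148138173
t 9.8 q [-0.54  0.11  1.75  1.44  1.96  1.25] p [ 0.5845 -0.0104  0.3374]
shift [-0.343  3.486 -0.467] turn [ 0.442  1.958 -0.188]
t 9.8 q [-0.54  0.11  1.75  1.44  1.96  1.25] p [ 0.5845 -0.0104  0.3374]
shift [-0.343  3.486 -0.467] turn [ 0.261  1.988 -0.005]
```

Request:
{"method": "drive_tool", "body": {
  "commands": [-0.05,0.3,0,0.22,0.98,-0.09,-0.1,0.6,-0.2,0.22,0.98,-0.09,-0.1,0.8,-0.4,0.22,0.98,-0.09,-0.1,1,-0.4,0.22,0.98,-0.09,-0.1,1,-0.4,0.22,0.98,-0.09,-0.1,1,-0.4,0.22,0.98,-0.09,-0.1,1,-0.4,0.22,0.98,-0.09]
}}

```text
time_s: 10.5
eef_pos: [0.5763, 0.0697, 0.3057]
orientation: [-1.361, 0.743, 0.449]
ft_force: [0.4, -0.4, -1.8]
width: 0.0541
grip_force: 30.0
```

Request:
{"method": "drive_tool", "body": {
  "commands": [-0.05,0.3,0,0.22,0.98,-0.09,-0.1,0.6,-0.2,0.22,0.98,-0.09,-0.1,0.8,-0.3,0.22,0.98,-0.09,-0.1,1,-0.3,0.22,0.98,-0.09,-0.1,1,-0.3,0.22,0.98,-0.09,-0.1,1,-0.3,0.22,0.98,-0.09,-0.1,1,-0.3,0.22,0.98,-0.09]
}}

```text
time_s: 11.2
eef_pos: [0.5683, 0.1498, 0.2822]
orientation: [-0.978, 1.336, 0.979]
ft_force: [0.3, -0.4, -0.9]
width: 0.0541
grip_force: 30.0
```

```bash
python3 - <<'E'
from h import *
todo([.557,.2685,.22],72,True)
a=cap('scene');c=cap('top')
cv2.imwrite('pics/p4.png',np.hstack([cv2.resize(a['image'][130:330,330:530],(400,400)),cv2.resize(c['image'][160:360,60:260],(400,400))])[:,:,::-1])
import pickle;pickle.dump((a,c),open('p4.pkl','wb'))
E
```

```text
t 11.2 q [-0.31 -0.1   2.06  1.57  1.57  2.75] p [0.5683 0.1498 0.2822]
shift [-0.141  1.483 -0.778] turn [-0.003  0.003 -0.007]
```

View pics/p4.png

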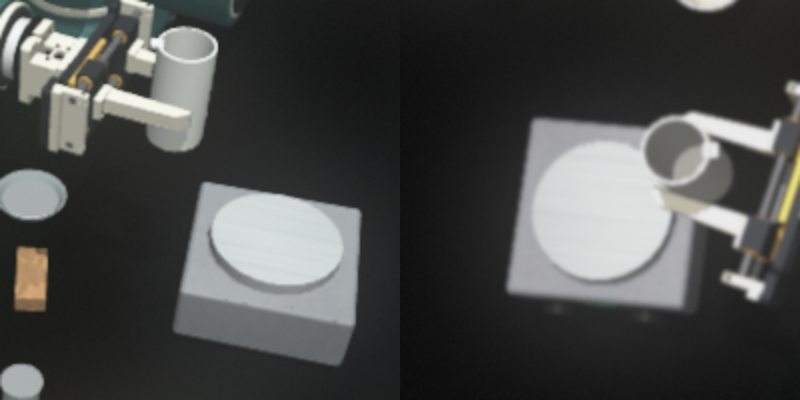

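The beaker is mouth up and held: rim at scene crop (187,46) and top crop (676,150). I'll measure its axis relative to the TCP.

```bash
python3 - <<'E'
from h import *
import pickle
a,c=pickle.load(open('p4.pkl','rb'))
print(onz(c,198,235,.3447),onz(a,423.5,153,.3447))
s=robot.observe();z=Ro.from_rotvec(s['orientation']).as_matrix()
print(s['eef_pos'],z.round(3).tolist(),s['joints'])
E
```

```text
[0.5672329  0.14205549 0.3447    ] [0.57324972 0.14386454 0.3447    ]
[0.56836395 0.14971873 0.28208133] [[0.003, -0.953, 0.304], [0.002, 0.304, 0.953], [-1.0, -0.002, 0.003]] [-0.30574483 -0.09808662  2.06391577  1.57448504  1.56949326  2.74426679]
```

Request:
{"method": "drive_tool", "body": {
  "commands": [-0.03,0.3,-0.1,0,0,0,-0.06,0.6,-0.2,0,0,0,-0.06,0.8,-0.2,0,0,0,-0.06,0.8,-0.2,0,0,0]
}}

```text
time_s: 11.7
eef_pos: [0.563, 0.2151, 0.2658]
orientation: [-0.979, 1.336, 0.981]
ft_force: [0.3, 0.3, -0.2]
width: 0.0544
grip_force: 30.0
```

Request:
{"method": "drive_tool", "body": {
  "commands": [-0.03,0.3,0,0,0,0,-0.06,0.6,-0.2,0,0,0,-0.06,0.78,-0.5,0,0,0,-0.06,0.78,-0.8,0,0,0,-0.06,0.78,-0.8,0,0,0,-0.06,0.78,-0.8,0,0,0]
}}

```text
time_s: 12.3
eef_pos: [0.5591, 0.2757, 0.2027]
orientation: [-0.976, 1.338, 0.981]
ft_force: [-0.2, 0.3, -0.5]
width: 0.0544
grip_force: 30.0
```

```bash
python3 - <<'E'
from h import *
todo([.558,.276,.1475],72,True)
E
```

```text
t 12.3 q [-0.05 -0.03  2.16  1.71  1.35  2.57] p [0.5591 0.2757 0.2027]
shift [-0.014  0.003 -0.69 ] turn [-0.004  0.    -0.007]
```

Request:
{"method": "drive_tool", "body": {
  "commands": [0,0,-0.2,0,0,0,0,0,-0.4,0,0,0,0,0,-0.5,0,0,0,0,0,-0.56,0,0,0,0,0,-0.6,0,0,0,0,0,-0.63,0,0,0,0,0,-0.65,0,0,0,0,0,-0.65,0,0,0,0,0,-0.65,0,0,0]
}}

```text
time_s: 13.2
eef_pos: [0.5586, 0.2764, 0.1505]
orientation: [-0.977, 1.337, 0.981]
ft_force: [-0.2, 0.3, -0.9]
width: 0.0543
grip_force: 30.0
```

Request:
{"method": "drive_tool", "body": {
  "commands": [0,0,-0.02,0,0,0,0,0,-0.03,0,0,0,0,0,-0.03,0,0,0,0,0,-0.03,0,0,0]
}}

```text
time_s: 13.6
eef_pos: [0.5586, 0.2764, 0.1481]
orientation: [-0.977, 1.337, 0.981]
ft_force: [-2.0, 0.5, 2.7]
width: 0.0547
grip_force: 30.0
```

Request:
{"method": "drive_tool", "body": {
  "commands": [0,0,-0.01,0,0,0,0,0,-0.01,0,0,0,0,0,-0.01,0,0,0]
}}

```text
time_s: 13.9
eef_pos: [0.5586, 0.2764, 0.1481]
orientation: [-0.977, 1.335, 0.982]
ft_force: [-5.2, -1.0, 8.5]
width: 0.0543
grip_force: 30.0
```

```bash
python3 - <<'E'
from h import *
todo([.558,.276,.1475],72,True)
a=cap('scene');c=cap('top')
cv2.imwrite('pics/p5.png',np.hstack([cv2.resize(a['image'][180:330,400:550],(400,400)),cv2.resize(c['image'][190:340,80:230],(400,400))])[:,:,::-1])
print(proj(c,[.5575,.2685,.1])-[80,190],proj(c,[.5575,.2685,.21])-[80,190])
E
```

```text
t 13.9 q [-0.05  0.08  2.16  1.74  1.37  2.45] p [0.5586 0.2764 0.1481]
shift [-0.007 -0.006 -0.007] turn [-0.006  0.002 -0.008]
[80.74992045 73.81868272] [64.03598441 65.02346224]
```

View pics/p5.png

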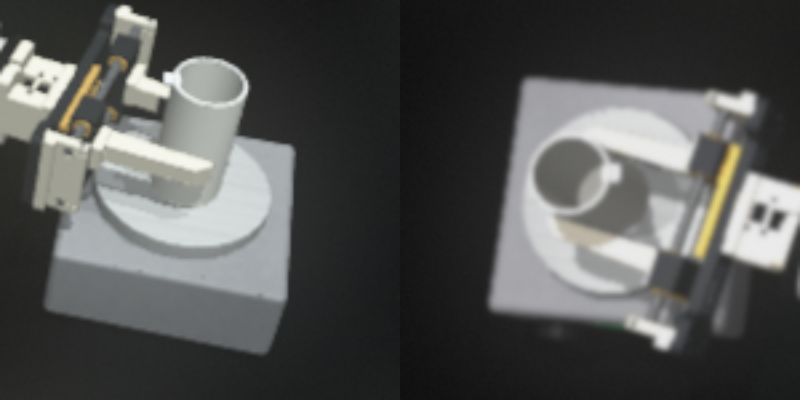

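The beaker stands on the plate: its rim at top crop (571,174) matches the predicted centre within 1 px, and contact is 8 N. I'll ease off, release and back out along the tool.

Request:
{"method": "drive_tool", "body": {
  "commands": [0,0,0.01,0,0,0,0,0,0.01,0,0,0]
}}

```text
time_s: 14.2
eef_pos: [0.5586, 0.2764, 0.1481]
orientation: [-0.977, 1.337, 0.981]
ft_force: [-2.2, 0.6, 3.3]
width: 0.0544
grip_force: 30.0
```

Request:
{"method": "drive_tool", "body": {
  "commands": [0,0,0,0,0,0,0,0,0,0,0,0,0,0,0,0,0,0,0,0,0,0,0,0,0,0,0,0,0,0,0,0,0,0,0,0,0,0,0,0,0,0,0,0,0,0,0,0],
  "fingers": 1
}}

```text
time_s: 15.0
eef_pos: [0.5586, 0.2764, 0.1478]
orientation: [-0.977, 1.338, 0.981]
ft_force: [-0.4, 0.5, 0.4]
width: 0.0928
grip_force: 0.0
```

Request:
{"method": "drive_tool", "body": {
  "commands": [-0.05,-0.15,0,0,0,0,-0.1,-0.32,0,0,0,0,-0.2,-0.63,0,0,0,0,-0.3,-0.95,0,0,0,0,-0.3,-0.95,0,0,0,0,-0.3,-0.95,0,0,0,0]
}}

```text
time_s: 15.6
eef_pos: [0.5348, 0.1992, 0.1479]
orientation: [-0.975, 1.338, 0.979]
ft_force: [0.6, 1.2, 0.1]
width: 0.0932
grip_force: 0.0
```

Request:
{"method": "drive_tool", "body": {
  "commands": [-0.1,-0.3,0.3,0,0,0,-0.15,-0.5,0.6,0,0,0,-0.15,-0.5,0.8,0,0,0,-0.15,-0.5,0.8,0,0,0,-0.15,-0.5,0.8,0,0,0]
}}

```text
time_s: 16.1
eef_pos: [0.5224, 0.1608, 0.2115]
orientation: [-0.977, 1.337, 0.981]
ft_force: [-0.9, 0.7, -0.1]
width: 0.0931
grip_force: 0.0
```

```bash
python3 - <<'E'
from h import *
s=robot.observe();print(s['eef_pos'],s['width'],s['ft_force'],s['time_s'],abs(s['qd']).max())
a=cap('scene','end.png')
E
```

```text
[0.52240433 0.16076356 0.21150206] 0.09306452985692815 [-0.94896522  0.67515261 -0.14354629] 16.1 0.018885189075995398
```

View pics/end.png

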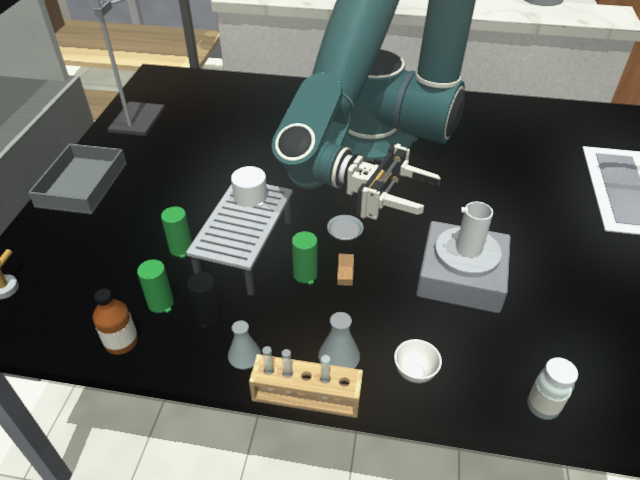

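The final view shows the tall beaker mouth up in the middle of the plate at (473,230). The low beaker is unmoved at (249,187) and the gripper is clear.

```bash
python3 -c "
from station import robot
print(robot.sign_off())"
```

```text
the job is handed in; nothing more can be done
None
```

The tall beaker stands mouth up in the middle of the hotplate's plate and was held until it touched down; the low beaker was left where it stood, and the job is handed in (no verdict was shown).

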